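# Fit the microcentrifuge rotor and start its nut

### The job

Fit the rotor onto the drive shaft of the open microcentrifuge, keeping it level because it is loaded with tubes. Then set the flange nut on the end of the shaft, turn it backwards (anticlockwise seen from above) until it comes to the end of the thread and you feel it drop in, and only then run it down clockwise until its flange rests on the rotor's hub. Leave everything else on the bench standing where it is.

Things in the scene. Friction and masses are not known exactly. Their poses are not given: they have to be found in the camera images.
- centrifuge: White benchtop microcentrifuge, fixed, 226 mm wide, 275 mm deep, flat deck 125 mm high. Origin on the vertical axis of its drive shaft at bench level; z up, its own -x towards its front panel, which faces the robot's right (-y). From the axis: front 170 mm, back 105 mm, sides 113 mm. In the deck an open round bowl of 160 mm diameter, centred on the shaft.
- lid_top (a point): Middle of the top edge of the centrifuge's lid (fixed open): a panel 212 mm wide, 18 mm thick, hinged at the deck 105 mm behind the shaft axis (+x of the centrifuge) and leaning away from the bowl, 315 mm high.
- shaft: The steel drive shaft, upright in the middle of the bowl, braked so that it cannot turn. Origin on its axis at bench level, z up; its own x axis points to where one of the thread's two ridges ends, a different way each time.
- shoulder (a point): Centre of the flat shoulder, 56 mm in diameter, on which the rotor's underside rests when fitted; on the shaft axis, 55 mm above the bench. Above it the shaft has a pilot 22.4 mm in diameter and 6 mm high with a coned top, then a thin neck, then the thread, 21 mm in outer diameter.
- thread_end (a point): Point on the shaft axis at the top of the thread, 118 mm above the bench. Right-hand thread with two starts, 14 mm lead per full turn (7 mm from ridge to ridge), ridges 3 mm high and 2.5 mm thick that end bluntly here on opposite sides; the thread reaches 18 mm down.
- shaft_tip (a point): Top centre of the drive shaft, 133 mm above the bench. The 15 mm between thread_end and here is a smooth nose, 14.6 mm in diameter, its topmost 4 mm coned to 9 mm.
- rotor: Aluminium 12-place rotor, 124 mm in diameter, 50 mm high, about 350 g, standing upright and holding small tubes with green and orange caps. Origin at the centre of its underside, z up. The dished top rises from 24 mm beside the hub to a rim 40 mm high.
- hub_top (a point): Centre of the top of the rotor's hub, 50 mm above its underside. The hub is a round boss 40 mm in diameter that stands 25 mm clear of the dish round it: grip the rotor across it. The bore through it is 24 mm.
- nut: Steel flange nut, 36 mm across flats, 25 mm high, about 120 g, lying flange down with its bore upright. Origin at the centre of the underside of its flange, z up. Flange 46 mm in diameter, 4.5 mm thick; above it six flats from 4.5 to 24 mm high, facing 0, 60, 120, 180, 240 and 300 degrees from its own x axis. Two-start thread to match the shaft, 16.4 mm inner diameter.
- nut_top (a point): Centre of the nut's top. Set on the nose, the nut rests on the shaft's ridges with its underside 2 to 9 mm below thread_end, depending on how it is turned (no mark shows where its thread begins). Turned anticlockwise it climbs 2.2 mm per rad to 2 mm below, then drops 7 mm, once every half turn. From there about 1.9 rad clockwise takes it down to the fitted rotor's hub, 13 mm below thread_end.
- tip_box: Pipette tip box, blue with a clear lid, 82 x 120 x 62 mm (x, y, z). Origin at the centre of its underside. Bystander.
- beaker: Small glass beaker, 64 mm in diameter, 85 mm high. Origin at the centre of its underside. Bystander.
- jar: White jar with a yellow label, 88 mm in diameter, 120 mm high. Origin at the centre of its underside. Bystander.
- reagent: Glass bottle with a blue cap, 68 mm in diameter, 125 mm high. Origin at the centre of its underside. Bystander.
- vial_a: Amber vial with a black cap, 23 mm in diameter, 44 mm high, standing close beside the nut. Origin at the centre of its underside. Bystander.
- vial_b: A second amber vial like vial_a, also close beside the nut. Bystander.
Mind the look-alikes: they are no part of the job. Leave any brown or green look-alike of the nut alone.

How it is judged:
By the outcome, as a careful person would: the job done as asked, in the order asked, and still so for the second after the job is handed in, with the robot touching nothing.
It also fails if it takes over 72 s, if anything falls off the work surface, if the arm or the gripper's body presses on something with over 40 N, if the wrist force passes 120 N, or if a joint passes its speed limit or range.

### The arm

A 6-joint arm with a two-finger parallel gripper is mounted at the origin on the work surface. World frame = base frame: x ahead of the robot, y to its left, z up, the work surface at z = 0. Lengths are in m, angles in rad, forces in N, time in s.
With the tool pointing down it reaches from about 0.375 to 0.9 m from the base axis. Payload 3.1 kg.
Tool frame: the origin (TCP) lies midway between the tips of the shut fingers; the grasp point (between the pads) lies 19 mm behind it; z points along the fingers, y is the line along which they close (so a half turn about z gives the same grasp; the last joint's range is limited). The gripper opens to 87 mm and grips with 3 to 60 N. Pads are 19 mm wide; open, the fingers measure 117 mm over their backs; the gripper's body (75 mm by 190 mm) begins 51 mm behind the grasp point.
Start: joints at [1.145, 0.527, 1.433, -0, 1.181, -0.178], TCP at [0.153, 0.606, 0.223] pointing down, gripper open.
Joint ranges: [-3.08, 3.08], [-0.75, 2.2], [0.22, 2.44], [-1.43, 4.57], [0, 2.65], [-2.85, 2.85]. Speed limits (rad/s): [2.79, 2.79, 3.14, 3.14, 3.14, 3.14].

### API

Orientations are given as a unit quaternion [x, y, z, w].
In Python, from rig import status, imaging, order gives the robot as it stands.
- The arm moves only by the tool arm_command, never from a script. Its argument "deltas" is one flat list of numbers, 5 for each row, row after row: the opening, from -1 (shut) to 1 (fully open), so that 0 is half open, then the shift along the tool's x, y, z in m, then the turn about the tool's z in rad. In form: [gripper, tx, ty, tz, roll, gripper, tx, ty, tz, roll, ...]. A call has 1 to 12 rows; each row shifts and turns the commanded pose from where the row before left it, along the tool's axes as they then stand; what a row does not reach is not made up. A row lasts 1/8 s, in which the tool goes at most 62.5 mm and 10.7 degrees, less where a joint would pass 70% of its speed; a pose out of reach is approached as far as the arm can. A call with a gripper value outside its range is refused whole. The fingers move at their own pace and stop on an object; "newtons" is the grip in N (left out, the last holds). Time passes only in rows, so rows that do not move let the fingers close. It gives the time, the measured TCP pose, the force, the opening and the grip force at its end, in the units of the state.
- status.get_obs(): the state, without advancing time (a new reading comes with each control period).
- imaging.camera(name): name is "side" or "top" or "wrist"; returns (picture, depth): 384x512x3 uint8, red, green, blue; 384x512 float32, m along the optical axis (not along the pixel's ray), 0 where there is no reading.
- imaging.camera_params(name): a dict with "intrinsics" (3x3 intrinsics, pixels), "camera_from_world" (4x4, takes a point from world to camera coordinates). Camera axes: x right, y up, looking along -z (the intrinsics and any distortion apply to the point x, -y, -z); pixel columns grow to the right and rows downward; lengths in m; the calibration is good to about 2 mm. The wrist camera is an equidistant fisheye: a pixel r from the principal point sees the ray r / f radians off the axis. A picture is of the moment at which its call begins: read the wrist's pose just before it. camera_params takes no time and is no camera call; for the wrist camera it gives the pose at the moment of the call.
- order.hand_in(): hands the job in; it is judged then, once.
The state is a dict: "time": time; "q": joint angles; "joint_velocities": joint speeds; "joint_torque": joint torques, N m; "position": TCP position; "tool_rot": TCP orientation; "ft_force": force on the tool from outside, world axes, zero at the start; "moment": the same for the moment, N m; "grip_width": finger opening in m; "grip_force": force on a finger pad.
Only numpy, scipy, OpenCV 4.12 (cv2) and the standard library are available. Lean on these libraries where they do the work, as an engineer would, in place of code of your own. Each camera call takes 0.05 s, during which the arm holds its last target. There are 200 camera calls.

## Working session

There is one attempt and no reset: what is moved stays moved. The work goes in short steps, Python scripts to look and compute and a tool call to move; the robot and the scene stay as the last step left them, time stands still between calls to the robot, and variables do not carry over. Pictures are saved under pics/ and viewed, at most 13 in all, crops included, and the job is handed in when it is done.

Besides the shell and the picture viewer there is one more tool, called after "Emit:" as name(argument=value, ...) on one line, values as JSON. arm_command: Moves the arm, as the interface text tells. Its arguments: {"type":"object","properties":{"deltas":{"type":"array"},"newtons":{"type":"number"}},"required":["deltas"]}

```bash
mkdir -p pics; ls; cat > h.py <<'E'
import numpy as np,cv2
from rig import status,imaging
from scipy.spatial.transform import Rotation as R
def snap(n,name=None):
    p=imaging.camera_params(n); im,d=imaging.camera(n)
    if name: cv2.imwrite('pics/'+name,im[:,:,::-1])
    np.savez('/tmp/%s.npz'%n,im=im,d=d,K=p['intrinsics'],T=p['camera_from_world'])
    return im,d,np.array(p['intrinsics']),np.array(p['camera_from_world'])
def cloud(d,K,T):
    v,u=np.mgrid[:d.shape[0],:d.shape[1]]
    P=np.stack([(u-K[0,2])/K[0,0]*d,-(v-K[1,2])/K[1,1]*d,-d],-1)
    return (P-T[:3,3])@T[:3,:3]
def ray(u,v,K,T,z,fish=False):
    a=(u-K[0,2])/K[0,0];b=(v-K[1,2])/K[1,1]
    if fish:
        r=np.hypot(a,b); s=np.sin(r)/max(r,1e-9); D=np.array([a*s,-b*s,-np.cos(r)])
    else: D=np.array([a,-b,-1])
    D=T[:3,:3].T@D; C=-T[:3,:3].T@T[:3,3]
    return C+D*(z-C[2])/D[2]
E
python3 - <<'E'
from h import *
a=snap('top')[0];b=snap('side')[0]
cv2.imwrite('pics/a.png',np.vstack([a,b])[:,:,::-1][:, :])
cv2.imwrite('pics/top1.png',a[:,:,::-1]);cv2.imwrite('pics/side1.png',b[:,:,::-1])
print(status.get_obs())
for n in('top','side','wrist'):print(imaging.camera_params(n))
E
```

```text
pics
{'time': 0.1, 'q': array([ 1.14445849e+00,  5.28358026e-01,  1.43373647e+00, -4.84294040e-06,
        1.18140063e+00, -1.78499907e-01]), 'joint_velocities': array([ 0.00048213, -0.00183639, -0.00603707, -0.0003443 , -0.00284429,
        0.00077324]), 'joint_torque': array([-5.62310615e-04, -4.40988421e+01, -1.77149302e+01,  6.34641806e-02,
        5.33944450e-02, -3.74153717e-05]), 'position': array([0.15302232, 0.60531949, 0.2216908 ]), 'tool_rot': array([ 1.23601090e-01,  9.92331530e-01, -9.08733292e-04, -2.81168627e-04]), 'ft_force': array([ 0.47325549,  0.60727973, -0.0616113 ]), 'moment': array([0.04250385, 0.04192632, 0.01307946]), 'grip_force': 0.0, 'grip_width': 0.08720938770531546}
{'intrinsics': array([[395.05911034,   0.        , 260.02245985],
       [  0.        , 395.05911034, 191.36204231],
       [  0.        ,   0.        ,   1.        ]]), 'camera_from_world': array([[ 0.01764243, -0.99978457, -0.01093382,  0.04904468],
       [ 0.9922268 ,  0.01615966,  0.12338902, -0.54944216],
       [-0.12318575, -0.01302571,  0.99229814, -1.61125117],
       [ 0.        , 
[... 215 characters left out ...]
mera_from_world': array([[ 0.72883073, -0.68445753, -0.01799074, -0.36540925],
       [ 0.47290158,  0.48421043,  0.73614154, -0.4451567 ],
       [-0.49514631, -0.54503042,  0.67658848, -1.23238674],
       [ 0.        ,  0.        ,  0.        ,  1.        ]])}
{'intrinsics': array([[297.31863964,   0.        , 251.23366493],
       [  0.        , 297.31863964, 194.88606228],
       [  0.        ,   0.        ,   1.        ]]), 'camera_from_world': array([[ 0.24556548,  0.96937861, -0.00164308, -0.62367028],
       [-0.92473314,  0.23374663, -0.30038499,  0.03636598],
       [-0.29080272,  0.07528359,  0.95381663, -0.39356873],
       [ 0.        ,  0.        ,  0.        ,  1.        ]])}
```

View pics/top1.png

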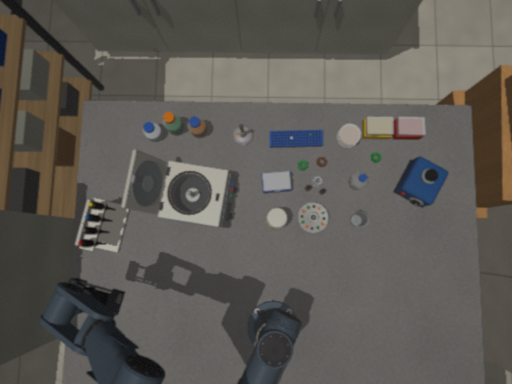

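View pics/side1.png

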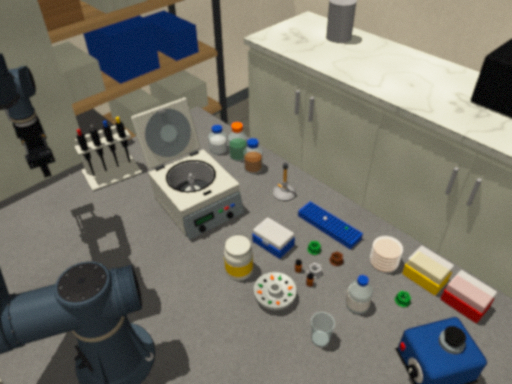

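The top view shows the rotor at (313,217), the centrifuge bowl at (190,192), the jar at (277,218), the beaker at (358,219) and the reagent bottle at (359,181).

Nut candidates in the top view:
- silver nut at (317,181), between the vials at (309,187) and (322,191)
- brown look-alike at (322,161)
- green look-alikes at (303,165) and (376,157)

I choose the silver one and will check it in a close crop.

```bash
python3 - <<'E'
from h import *
z=np.load('/tmp/top.npz');im,d,K,T=z['im'],z['d'],z['K'],z['T'];P=cloud(d,K,T)
def at(n,u,v,r=1): print(n,np.median(P[v-r:v+r+1,u-r:u+r+1].reshape(-1,3),0).round(3))
for n,u,v in(('rotor',313,217),('nut',317,181),('cent',190,192),('jar',277,218),('beaker',358,219),('reag',359,181),('va',309,187),('vb',322,191),('tipbox',277,181),('deck',225,180),('blueflat',297,138)):at(n,u,v)
# rotor rim: points z .036-.055 near
c=P[217,313,:2]
m=(np.hypot(*(P[...,:2]-c).transpose(2,0,1))<.08)&(P[...,2]>.02)
(a,b),r=cv2.minEnclosingCircle(P[m][:,:2].astype(np.float32));print('rotor',a,b,r)
# bowl: dark circle fit: deck points hole
s=(P[...,2]>.11)&(P[...,2]<.14)
s[:, :130]=0;s[:,245:]=0
cc=cv2.findContours((~s).astype(np.uint8)[140:240,140:240],cv2.RETR_LIST,cv2.CHAIN_APPROX_NONE)[0]
for q in cc:
  if 200<cv2.contourArea(q)<4000:
    (u,v),ax,t=cv2.fitEllipse(q);print('bowl',u+140,v+140,ax,ray(u+140,v+140,K,T,.125))
print('shaft pts',P[(P[...,2]>.06)&(np.hypot(P[...,0]-P[192,190,0],P[...,1]-P[192,190,1])<.04)].round(3)[:30])
rect=cv2.minAreaRect(P[s][:,:2].astype(np.float32));print(rect)
c=lambda i,u,v,w:cv2.resize(i[v-w:v+w,u-w:u+w],(400,400),interpolation=2)
S=np.load('/tmp/side.npz')['im']
cv2.imwrite('pics/crop1.png',np.hstack([c(im,314,180,25),c(S,315,265,40)])[:,:,::-1])
E
```

```text
rotor [ 0.448 -0.167 -0.002]
nut [ 0.601 -0.183  0.001]
cent [0.529 0.332 0.133]
jar [ 0.434 -0.011  0.119]
beaker [ 0.442 -0.354  0.007]
reag [ 0.587 -0.336  0.108]
va [ 0.569 -0.144  0.043]
vb [ 0.553 -0.198  0.045]
tipbox [ 0.59  -0.011  0.06 ]
deck [0.58  0.196 0.124]
blueflat [ 0.785 -0.095  0.025]
rotor 0.44508108496665955 -0.16261272132396698 0.06265445053577423
bowl 190.03166961669922 192.87286376953125 (37.221378326416016, 38.8319091796875) [0.52678326 0.3327908  0.125     ]
bowl 193.3822479248047 193.40784072875977 (68.13311004638672, 73.64913177490234) [0.52487789 0.31948499 0.125     ]
shaft pts [[0.546 0.325 0.062]
 [0.533 0.336 0.131]
 [0.534 0.332 0.129]
 [0.536 0.332 0.113]
 [0.536 0.328 0.113]
 [0.543 0.317 0.06 ]
 [0.529 0.339 0.133]
 [0.529 0.335 0.135]
 [0.529 0.331 0.138]
 [0.529 0.328 0.133]
 [0.531 0.326 0.119]
 [0.534 0.326 0.099]
 [0.538 0.325 0.061]
 [0.526 0.341 0.125]
 [0.525 0.335 0.133]
 [0.525 0.331 0.133]
 [0.525 0.328 0.132]
 [0.528 0.327 0.112]
 [0.53  0.326 0.098]
 [0.534 0.328 0.064]
 [0.524 0.344 0.109]
 [0.522 0.336 0.126]
 [0.522 0.332 0.127]
 [0.522 0.329 0.124]
 [0.525 0.329 0.105]
 [0.525 0.324 0.106]
 [0.529 0.327 0.068]
 [0.529 0.324 0.066]
 [0.52  0.339 0.11 ]
 [0.52  0.335 0.11 ]]
((0.629832923412323, 0.356687068939209), (0.40178805589675903, 0.4204360246658325), 81.61921691894531)
```

View pics/crop1.png

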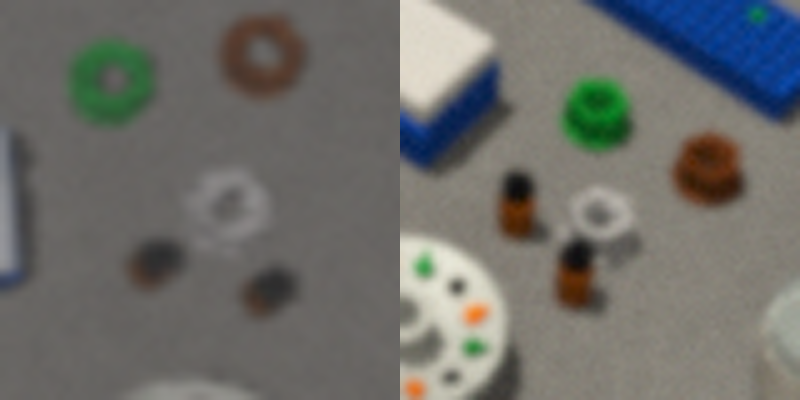

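The crop confirms it: the silver nut sits between two amber vials, clear of the green and brown look-alikes. Next I move over the rotor.

Emit:
arm_command(deltas=[0.3, -0.033, -0.0385, 0, 0, 0.3, -0.033, -0.0385, 0, 0, 0.3, -0.033, -0.0385, 0, 0, 0.3, -0.033, -0.0385, 0, 0, 0.3, -0.033, -0.0385, 0, 0, 0.3, -0.033, -0.0385, 0, 0, 0.3, -0.033, -0.0385, 0, 0, 0.3, -0.033, -0.0385, 0, 0, 0.3, -0.033, -0.0385, 0, 0, 0.3, -0.033, -0.0385, 0, 0])

```text
time: 1.35
position: [0.3792, 0.1502, 0.2225]
tool_rot: [0.124, 0.992, 0.0, 0.0]
ft_force: [0.5, 1.0, -0.2]
grip_width: 0.0564
grip_force: 0.0
```

Emit:
arm_command(deltas=[0.3, -0.024, -0.048, 0, 0, 0.3, -0.024, -0.048, 0, 0, 0.3, -0.024, -0.048, 0, 0, 0.3, -0.024, -0.048, 0, 0, 0.3, -0.024, -0.048, 0, 0, 0.3, -0.024, -0.048, 0, 0, 0.3, 0, 0, 0, 0.18, 0.3, 0, 0, 0, 0.18, 0.3, 0, 0, 0, 0.18, 0.3, 0, 0, 0, 0.18, 0.3, 0, 0, 0, 0.18, 0.3, 0, 0, 0, 0.18])

```text
time: 2.85
position: [0.4474, -0.1626, 0.2222]
tool_rot: [0.619, 0.786, -0.0, -0.0]
ft_force: [-0.6, -0.5, -0.2]
grip_width: 0.0563
grip_force: 0.0
```

```bash
python3 - <<'E'
from h import *
o=status.get_obs();print(o['position'],o['tool_rot'],o['q'],o['grip_width'],o['time'])
im,d,K,T=snap('wrist','w1.png')
print(-T[:3,:3].T@T[:3,3], d.min(),d.max())
E
```

```text
[ 0.44741586 -0.16262507  0.22224208] [ 6.18549406e-01  7.85745787e-01 -3.27208109e-05 -4.35126735e-04] [-5.83966947e-01  3.28963417e-01  1.79532677e+00  8.07055795e-06
  1.01817515e+00 -8.20976919e-01] 0.05628348817094104 2.85
[ 0.42774066 -0.08223679  0.3858906 ] 0.0 1.1584274
```

View pics/w1.png

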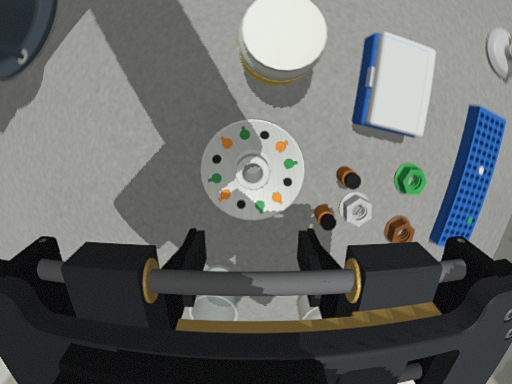

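The wrist view shows the rotor at (253,170) with its hub bore at (253,172), the nut at (356,210), the vials at (349,178) and (325,217), and the jar at (283,35).

```bash
cat >> h.py <<'E'
def fcloud(d,K,T):
    v,u=np.mgrid[:d.shape[0],:d.shape[1]]
    a=(u-K[0,2])/K[0,0];b=(v-K[1,2])/K[1,1];r=np.hypot(a,b)+1e-9;t=np.tan(np.minimum(r,1.5))/r
    P=np.stack([a*t*d,-b*t*d,-d],-1)
    return (P-T[:3,3])@T[:3,:3]
def load(n):
    z=np.load('/tmp/%s.npz'%n);return z['im'],z['d'],z['K'],z['T']
E
python3 - <<'E'
from h import *
im,d,K,T=load('wrist');P=fcloud(d,K,T)
for n,u,v in(('va',349,180),('vb',327,217),('nut',344,210),('table',320,150),('hub',244,160),('jar',280,25)):print(n,P[v,u].round(4))
H=P[...,2];xy=P[...,:2]
def circ(c,r,lo,hi):
    m=(np.linalg.norm(xy-c,axis=-1)<r)&(H>lo)&(H<hi); (a,b),rr=cv2.minEnclosingCircle(xy[m].astype(np.float32));return a,b,rr,m.sum(),xy[m].mean(0)
print('hub',circ([.447,-.165],.028,.045,.056))
print('rotor all',circ([.447,-.165],.075,.025,.06))
n=P[210,344,:2]
print('nut top',circ(P[210,356,:2],.03,.018,.03)); print('nut all',circ(P[210,356,:2],.03,.003,.03))
for c in((349,180),(327,217)):print('vial',circ(P[c[1],c[0],:2],.018,.036,.05))
# hub ellipse by gray
g=cv2.cvtColor(im,cv2.COLOR_RGB2GRAY)
cv2.imwrite('pics/c2.png',np.hstack([cv2.resize(im[150:240,300:390],(400,400),interpolation=2),cv2.resize(im[130:214,210:294],(400,400),interpolation=2)])[:,:,::-1])
E
```

```text
va [ 0.5647 -0.1395  0.0455]
vb [ 0.5516 -0.1917  0.0472]
nut [ 0.5861 -0.1882  0.0101]
table [ 0.53   -0.1177  0.0011]
hub [ 0.4344 -0.1457  0.0517]
jar [ 0.4351 -0.0056  0.1213]
hub (0.44722625613212585, -0.1580602526664734, 0.02005784958600998, np.int64(610), array([ 0.44726176, -0.15777276]))
rotor all (0.44689276814460754, -0.1587446630001068, 0.062459126114845276, np.int64(7845), array([ 0.44665132, -0.15753755]))
nut top (0.6015651226043701, -0.1811663955450058, 0.0207224041223526, np.int64(490), array([ 0.60065629, -0.18015329]))
nut all (0.6077132225036621, -0.18659000098705292, 0.029807595536112785, np.int64(773), array([ 0.59854092, -0.17889963]))
vial (0.5702970623970032, -0.13903822004795074, 0.010963437147438526, np.int64(244), array([ 0.56898376, -0.13836996]))
vial (0.5567083358764648, -0.19894357025623322, 0.010605690069496632, np.int64(214), array([ 0.55525932, -0.19767996]))
```

View pics/c2.png

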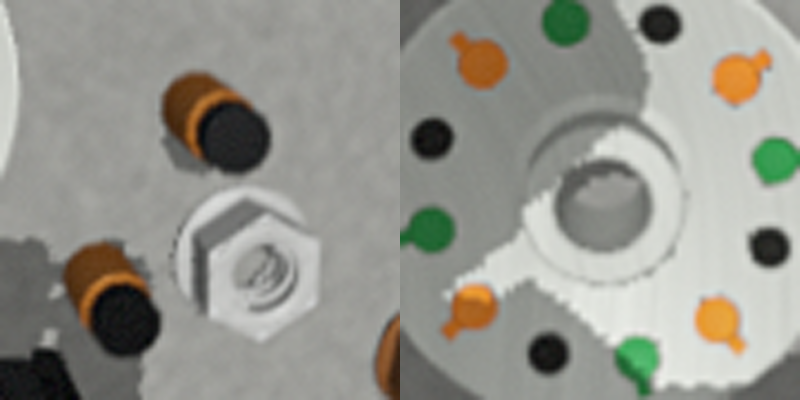

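Hub and rim agree at (0.447, -0.158), with radii of 20 mm and 62 mm as given. Now I descend and grip the hub.

Emit:
arm_command(deltas=[0.1, 0.004, 0.001, 0.04, 0, 0.1, 0, 0, 0.04, 0, 0.1, 0, 0, 0.04, 0, 0.1, 0, 0, 0.035, 0, 0.1, 0, 0, 0.02, 0, 0.1, 0, 0, 0.009, 0, 0.1, 0, 0, 0, 0])

```text
time: 3.78
position: [0.4476, -0.1586, 0.0383]
tool_rot: [0.616, 0.788, -0.0, -0.0]
ft_force: [0.0, 0.0, 0.6]
grip_width: 0.0478
grip_force: 0.0
```

Emit:
arm_command(deltas=[-0.3, 0, 0, 0, 0, -0.3, 0, 0, 0, 0, -0.3, 0, 0, 0, 0, -0.3, 0, 0, 0, 0], newtons=45)

```text
time: 4.28
position: [0.448, -0.1589, 0.0393]
tool_rot: [0.616, 0.788, 0.0, 0.001]
ft_force: [-1.6, -0.5, 6.5]
grip_width: 0.0386
grip_force: 45.0
```

Emit:
arm_command(deltas=[-0.3, 0, 0, -0.01, 0, -0.3, 0, 0, -0.03, 0, -0.3, 0, 0, -0.04, 0, -0.3, 0, 0, -0.04, 0, -0.3, 0, 0, -0.03, 0, -0.3, 0, 0, -0.015, 0, -0.3, 0, 0, 0, 0])

```text
time: 5.15
position: [0.448, -0.1587, 0.2046]
tool_rot: [0.616, 0.788, 0.0, 0.001]
ft_force: [-0.5, -0.0, -3.7]
grip_width: 0.0384
grip_force: 45.0
```

Emit:
arm_command(deltas=[-0.3, 0.02, 0.01, 0, 0, -0.3, 0.035, 0.015, 0, 0, -0.3, 0.04, 0.017, 0, 0, -0.3, 0.04, 0.017, 0, 0, -0.3, 0.04, 0.017, 0, 0, -0.3, 0.04, 0.017, 0, 0, -0.3, 0.035, 0.015, 0, 0, -0.3, 0.02, 0.008, 0, 0, -0.3, 0.01, 0.004, 0, 0, -0.3, 0, 0, 0, 0, -0.3, 0, 0, 0, 0])

```text
time: 6.52
position: [0.4964, 0.1411, 0.2031]
tool_rot: [0.616, 0.787, -0.001, -0.0]
ft_force: [0.3, -0.2, -4.1]
grip_width: 0.0386
grip_force: 45.0
```

```bash
python3 - <<'E'
from h import *
o=status.get_obs();print(o['position'],o['q'],o['grip_width'],o['time'])
im,d,K,T=snap('wrist','w2.png');P=fcloud(d,K,T)
H=P[...,2];xy=P[...,:2]
near=np.linalg.norm(xy-np.array([.528,.334]),axis=-1)
for lo,hi,r in((.127,.14,.02),(.112,.127,.02),(.09,.112,.02)):
    m=(near<r)&(H>lo)&(H<hi);v,u=np.nonzero(m);print(lo,m.sum(),xy[m].mean(0),xy[m].min(0),xy[m].max(0),u.mean(),v.mean())
    if m.sum()>3:print(cv2.minEnclosingCircle(xy[m].astype(np.float32)))
# bowl edge: deck points
m=(near<.1)&(H>.12)&(H<.13);A=xy[m];b=near[m]<.087
q=A[b];X=np.c_[2*q,np.ones(len(q))];s=np.linalg.lstsq(X,(q**2).sum(1),rcond=None)[0];print('bowl',s[:2],np.sqrt(s[2]+s[0]**2+s[1]**2),len(q))
E
```

```text
[0.49644521 0.14110416 0.20314602] [ 6.04473343e-02  4.08649233e-01  1.72376300e+00 -5.56813176e-04
  1.01035791e+00 -1.81499363e-01] 0.03863260054327145 6.525
0.127 6 [0.53339351 0.33196107] [0.5314558  0.33138673] [0.53532408 0.33252681] 350.5 0.0
((0.5333899259567261, 0.33195674419403076), 0.002116395626217127)
0.112 154 [0.53174575 0.33165611] [0.52240535 0.32754294] [0.54118865 0.338065  ] 344.85064935064935 3.4155844155844157
((0.5316139459609985, 0.3344850540161133), 0.009850772097706795)
0.09 115 [0.52857337 0.33092609] [0.52061682 0.32747364] [0.53920245 0.3381107 ] 336.83478260869566 7.626086956521739
((0.529909610748291, 0.33406952023506165), 0.009524514898657799)
bowl [0.52940099 0.33250459] 0.08006501253785005 3816
```

View pics/w2.png

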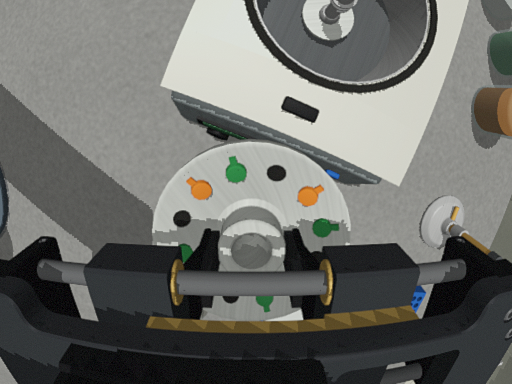

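The view shows the rotor level and centred in the grip. The shaft is at about (345,3), cut off by the picture's top edge, and the bowl fits with a radius of 80.1 mm. I move a little closer for a second reading.

Emit:
arm_command(deltas=[-0.3, 0.015, 0.007, 0, 0, -0.3, 0.025, 0.011, 0, 0, -0.3, 0.02, 0.008, 0, 0, -0.3, 0, 0, 0, 0, -0.3, 0, 0, 0, 0])

```text
time: 7.2
position: [0.5074, 0.2064, 0.2034]
tool_rot: [0.616, 0.788, -0.0, -0.0]
ft_force: [-0.1, -1.5, -4.6]
grip_width: 0.0384
grip_force: 45.0
```

```bash
python3 - <<'E'
from h import *
o=status.get_obs();p=o['position'];print(p,o['tool_rot'],o['time'])
im,d,K,T=snap('wrist','w3.png');P=fcloud(d,K,T)
H=P[...,2];xy=P[...,:2]
near=np.linalg.norm(xy-np.array([.529,.333]),axis=-1)
for lo,hi,r in((.130,.14,.012),(.112,.129,.015)):
    m=(near<r)&(H>lo)&(H<hi)
    if m.sum()>3:print(lo,m.sum(),xy[m].mean(0),cv2.minEnclosingCircle(xy[m].astype(np.float32)))
def fit(q):
    X=np.c_[2*q,np.ones(len(q))];s=np.linalg.lstsq(X,(q**2).sum(1),rcond=None)[0];return s[:2],np.sqrt(s[2]+s[0]**2+s[1]**2),len(q)
print('bowl',fit(xy[(near<.087)&(H>.12)&(H<.13)]))
n2=np.linalg.norm(xy-p[:2],axis=-1)
m=(n2<.08)&(H>p[2]-.045)&(H<p[2]+.005)
# rim outer points: farthest edge on each ray
print('rim',cv2.minEnclosingCircle(xy[m].astype(np.float32)),H[(n2>.055)&(n2<.06)&m].mean())
m=(n2<.024)&(H>p[2]+.006)&(H<p[2]+.016);print('hubtop',m.sum(),xy[m].mean(0),H[m].mean(),cv2.minEnclosingCircle(xy[m].astype(np.float32)))
E
```

```text
[0.50739775 0.20638211 0.20344037] [ 6.16086717e-01  7.87678270e-01 -3.11131843e-04 -5.66208914e-05] 7.2
0.13 228 [0.53009137 0.33769368] ((0.5311625003814697, 0.3352624773979187), 0.006625934969633818)
0.112 245 [0.52775979 0.33477304] ((0.530211865901947, 0.33816516399383545), 0.010862831026315689)
bowl (array([0.52956527, 0.33532746]), np.float64(0.0812631018349889), 5087)
rim ((0.5067381858825684, 0.20677006244659424), 0.06237950176000595) 0.2047196135476527
hubtop 2352 [0.50591199 0.2109306 ] 0.21475664973454628 ((0.506950318813324, 0.2083013504743576), 0.02328757755458355)
```

View pics/w3.png

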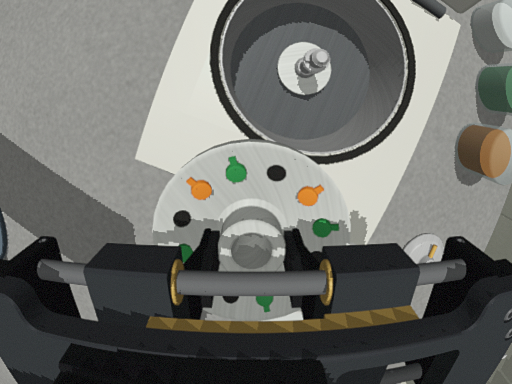

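The rotor is centred on the TCP to within 0.5 mm. The shaft tip at about (320,56) gives (0.530, 0.336). I move over it.

Emit:
arm_command(deltas=[-0.3, 0.015, 0.007, 0, 0, -0.3, 0.03, 0.0132, 0, 0, -0.3, 0.035, 0.015, 0, 0, -0.3, 0.025, 0.011, 0, 0, -0.3, 0.0154, 0.007, 0, 0, -0.3, 0, 0, 0, 0, -0.3, 0, 0, 0.02, 0, -0.3, 0, 0, 0.015, 0, -0.3, 0, 0, 0.006, 0, -0.3, 0, 0, 0, 0])

```text
time: 8.5
position: [0.5301, 0.3356, 0.1621]
tool_rot: [0.616, 0.787, -0.001, -0.0]
ft_force: [0.7, -0.7, -4.4]
grip_width: 0.0385
grip_force: 45.0
```

```bash
python3 - <<'E'
from h import *
o=status.get_obs();p=o['position'];print(p,o['tool_rot'],o['ft_force'],o['moment'])
im,d,K,T=snap('wrist');
cv2.imwrite('pics/w4.png',cv2.resize(im[120:300,150:350],(800,600),interpolation=2)[:,:,::-1])
P=fcloud(d,K,T);H=P[...,2];xy=P[...,:2]
n2=np.linalg.norm(xy-p[:2],axis=-1)
m=(n2<.08)&(H>p[2]-.045)&(H<p[2]+.005);print('rim',cv2.minEnclosingCircle(xy[m].astype(np.float32)))
near=np.linalg.norm(xy-np.array([.529,.333]),axis=-1)
q=xy[(near<.087)&(near>.07)&(H>.12)&(H<.13)]
X=np.c_[2*q,np.ones(len(q))];s=np.linalg.lstsq(X,(q**2).sum(1),rcond=None)[0];print(s[:2],len(q))
E
```

```text
[0.53011969 0.33557537 0.16205767] [ 6.16422966e-01  7.87414957e-01 -5.72031615e-04 -2.91751695e-04] [ 0.72694866 -0.72947999 -4.376799  ] [-0.066022   -0.02474938 -0.0252097 ]
rim ((0.5301121473312378, 0.33562108874320984), 0.08005273342132568)
[0.52964731 0.33670718] 3787
```

View pics/w4.png

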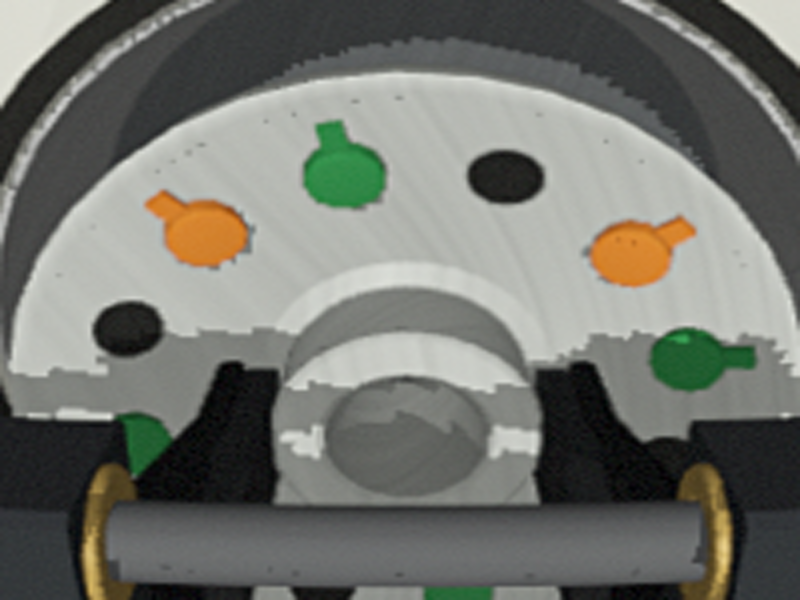

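The rotor is centred over the bowl with its bore clear. I lower it in stages and watch the force.

Emit:
arm_command(deltas=[-0.3, 0.0003, 0, 0.006, 0, -0.3, 0, 0, 0.006, 0, -0.3, 0, 0, 0.004, 0, -0.3, 0, 0, 0, 0])

```text
time: 9.05
position: [0.5302, 0.3365, 0.1461]
tool_rot: [0.616, 0.788, -0.0, -0.0]
ft_force: [0.3, -0.3, -4.4]
grip_width: 0.0383
grip_force: 45.0
```

Emit:
arm_command(deltas=[-0.3, 0, 0, 0.004, 0, -0.3, 0, 0, 0.004, 0, -0.3, 0, 0, 0.004, 0, -0.3, 0, 0, 0.004, 0])

```text
time: 9.55
position: [0.5303, 0.3366, 0.1303]
tool_rot: [0.616, 0.788, 0.0, 0.0]
ft_force: [0.9, 1.1, -4.4]
grip_width: 0.0387
grip_force: 45.0
```

Emit:
arm_command(deltas=[-0.3, 0, 0, 0.005, 0, -0.3, 0, 0, 0.005, 0, -0.3, 0, 0, 0.005, 0, -0.3, 0, 0, 0.005, 0, -0.3, 0, 0, 0.004, 0, -0.3, 0, 0, 0, 0])

```text
time: 10.3
position: [0.5304, 0.3366, 0.1061]
tool_rot: [0.616, 0.788, 0.0, -0.0]
ft_force: [0.9, 3.0, -5.4]
grip_width: 0.0383
grip_force: 45.0
```

Emit:
arm_command(deltas=[-0.3, 0, 0, 0.003, 0, -0.3, 0, 0, 0.003, 0, -0.3, 0, 0, 0.002, 0, -0.3, 0, 0, 0, 0])

```text
time: 10.8
position: [0.5305, 0.3365, 0.0985]
tool_rot: [0.616, 0.788, 0.0, 0.0]
ft_force: [1.6, 1.6, -4.7]
grip_width: 0.0387
grip_force: 45.0
```

Emit:
arm_command(deltas=[-0.3, 0, 0, 0.002, 0, -0.3, 0, 0, 0.002, 0, -0.3, 0, 0, 0.001, 0, -0.3, 0, 0, 0, 0])

```text
time: 11.3
position: [0.5305, 0.3372, 0.0944]
tool_rot: [0.616, 0.788, 0.001, 0.0]
ft_force: [0.0, 3.6, 2.7]
grip_width: 0.0384
grip_force: 45.0
```

The rotor is seated: underside at about 0.055 m, with contact felt. I release it, rise and go to above the nut.

Emit:
arm_command(deltas=[0.1, 0, 0, 0, 0, 0.1, 0, 0, 0, 0, 0.1, 0, 0, 0, 0, 0.1, 0, 0, -0.01, 0, 0.1, 0, 0, -0.03, 0, 0.1, 0, 0, -0.04, 0, 0.1, 0, 0, -0.035, 0])

```text
time: 12.18
position: [0.5304, 0.3362, 0.2105]
tool_rot: [0.616, 0.788, 0.0, 0.0]
ft_force: [0.5, -0.3, 0.7]
grip_width: 0.0481
grip_force: 0.0
```

Emit:
arm_command(deltas=[0.1, -0.03, -0.003, 0, 0, 0.1, -0.05, -0.005, 0, 0, 0.1, -0.05, -0.006, 0, 0, 0.1, -0.05, -0.006, 0, 0, 0.1, -0.05, -0.006, 0, 0, 0.1, -0.05, -0.006, 0, 0, 0.1, -0.05, -0.006, 0, 0, 0.1, -0.05, -0.006, 0, 0, 0.1, -0.05, -0.005, 0, 0, 0.1, -0.05, -0.004, 0, 0, 0.1, -0.04, -0.003, 0, 0, 0.1, 0, 0, 0, 0])

```text
time: 13.68
position: [0.6014, -0.1854, 0.2091]
tool_rot: [0.618, 0.786, -0.0, 0.001]
ft_force: [0.1, 0.3, 0.3]
grip_width: 0.0479
grip_force: 0.0
```

```bash
python3 - <<'E'
from h import *
o=status.get_obs();p=o['position'];print(p,o['tool_rot'],o['q'],o['time'])
im,d,K,T=snap('wrist');P=fcloud(d,K,T);H=P[...,2];xy=P[...,:2]
c=np.array([.6016,-.1812])
m=(np.linalg.norm(xy-c,axis=-1)<.03)&(H>.02)&(H<.03);v,u=np.nonzero(m);print(m.sum(),u.mean(),v.mean(),H[m].mean())
q=xy[m];c2,r=cv2.minEnclosingCircle(q.astype(np.float32));print('nut top',c2,r,q.mean(0))
h=cv2.convexHull(((q-c2)*1e4).astype(np.int32))
# flat normals: support minima. width by direction
for t in range(0,180,5):
    n=np.array([np.cos(np.radians(t)),np.sin(np.radians(t))]);s=q@n;print(t,round((s.max()-s.min())*1e3,1),end='; ')
for c in((.5703,-.1390),(.5567,-.1989)):
    m=(np.linalg.norm(xy-c,axis=-1)<.018)&(H>.036)&(H<.05);print('vial',cv2.minEnclosingCircle(xy[m].astype(np.float32)))
u,v=int(u.mean()),int(v.mean())
cv2.imwrite('pics/w5.png',cv2.resize(im[max(v-50,0):v+50,u-65:u+65],(780,600),interpolation=2)[:,:,::-1])
E
```

```text
[ 0.60143032 -0.18541049  0.20906399] [ 6.17803328e-01  7.86331911e-01 -2.06122642e-04  1.06348475e-03] [-4.75937102e-01  5.47333851e-01  1.43664760e+00 -8.81431006e-04
  1.15560052e+00 -7.14485654e-01] 13.675
564 253.06205673758865 169.68617021276594 0.025375476909242307
nut top (0.6024651527404785, -0.18065111339092255) 0.020332181826233864 [ 0.60235702 -0.18041435]
0 39.0; 5 38.1; 10 36.9; 15 35.9; 20 36.0; 25 37.4; 30 38.6; 35 39.5; 40 40.1; 45 40.4; 50 40.4; 55 40.1; 60 39.5; 65 38.8; 70 37.7; 75 36.4; 80 35.3; 85 36.6; 90 37.7; 95 38.6; 100 39.4; 105 39.9; 110 40.0; 115 39.9; 120 39.5; 125 38.8; 130 37.8; 135 36.5; 140 35.5; 145 36.8; 150 37.9; 155 38.7; 160 39.4; 165 39.7; 170 39.8; 175 39.5; vial ((0.5708653926849365, -0.1391790807247162), 0.010380115360021591)
vial ((0.5573334693908691, -0.19841152429580688), 0.010735193267464638)
```

View pics/w5.png

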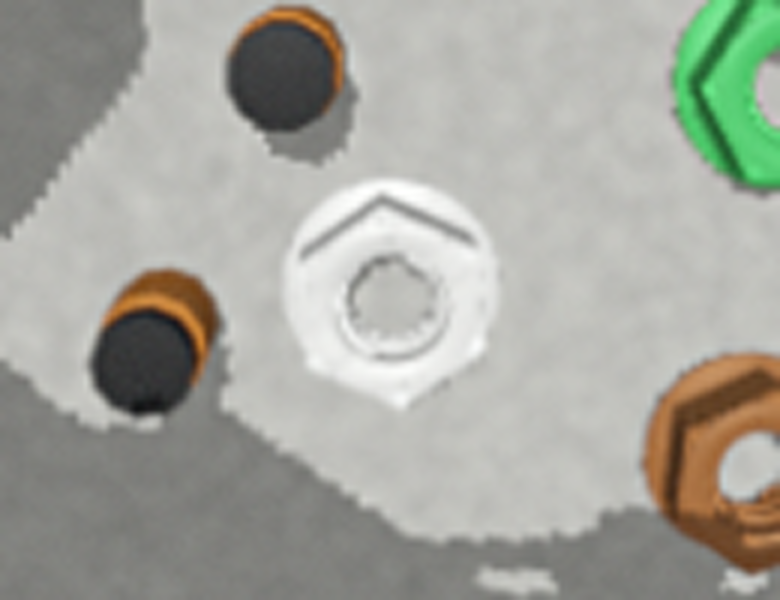

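The nut centre is at (0.6024, -0.1806), at crop pixel (390,295). Its flats face 19, 79 and 139 degrees, and the width of 36 mm checks. At 79 degrees the fingers stay clear of both vials, which lie 127 and 202 degrees from the nut.

Emit:
arm_command(deltas=[0.15, 0.0044, 0.0021, 0.02, 0, 0.15, 0, 0, 0.01, 0.182, 0.15, 0, 0, 0.01, 0.182, 0.15, 0, 0, 0.01, 0.182, 0.15, 0, 0, 0.01, 0.182, 0.15, 0, 0, 0.01, 0.182, 0.15, 0, 0, 0.01, 0.182, 0.15, 0, 0, 0.01, 0.182, 0.15, 0, 0, 0.01, 0.182, 0.15, 0, 0, 0.01, 0.182, 0.15, 0, 0, 0.01, 0.182, 0.15, 0, 0, 0.01, 0.182])

```text
time: 15.22
position: [0.6017, -0.1751, 0.0787]
tool_rot: [0.995, -0.096, -0.0, -0.0]
ft_force: [-0.8, 0.0, -0.3]
grip_width: 0.0498
grip_force: 0.0
```

```bash
python3 - <<'E'
from h import *
o=status.get_obs();p=o['position'];print(p,o['q'][5],o['time'])
x,y,z,w=o['tool_rot'];print('theta',np.degrees(np.arctan2(2*y*y-1,2*x*y)))
im,d,K,T=snap('wrist');P=fcloud(d,K,T);H=P[...,2];xy=P[...,:2]
m=(np.linalg.norm(xy-[.6024,-.1806],axis=-1)<.03)&(H>.02)&(H<.03);q=xy[m]
print(m.sum(),cv2.minEnclosingCircle(q.astype(np.float32)))
for t in range(60,100,3):
    n=np.array([np.cos(np.radians(t)),np.sin(np.radians(t))]);s=q@n;print(t,round((s.max()-s.min())*1e3,1),end='; ')
E
```

```text
[ 0.60166163 -0.17513168  0.07868468] 1.3015590033818822 15.225
theta -101.02644833150154
1355 ((0.6025233864784241, -0.18135562539100647), 0.020695621147751808)
60 40.2; 63 39.7; 66 39.2; 69 38.5; 72 37.7; 75 36.8; 78 35.8; 81 36.5; 84 37.4; 87 38.2; 90 38.9; 93 39.5; 96 40.0; 99 40.4;
```

Emit:
arm_command(deltas=[0.15, 0.0019, 0.0056, 0.01, 0, 0.15, 0, 0, 0.025, 0, 0.15, 0, 0, 0.02, 0, 0.15, 0, 0, 0.01, 0, 0.15, 0, 0, 0.006, 0, 0.15, 0, 0, 0, 0])

```text
time: 16.02
position: [0.6028, -0.1829, 0.0074]
tool_rot: [0.996, -0.094, -0.0, -0.0]
ft_force: [1.1, -0.9, 0.2]
grip_width: 0.0501
grip_force: 0.0
```

Emit:
arm_command(deltas=[-0.4, 0, 0, 0, 0, -0.4, 0, 0, 0, 0, -0.4, 0, 0, 0, 0, -0.4, 0, 0, 0, 0], newtons=45)

```text
time: 16.52
position: [0.6032, -0.1829, 0.0082]
tool_rot: [0.996, -0.094, 0.001, 0.0]
ft_force: [0.1, 1.3, 3.8]
grip_width: 0.0357
grip_force: 45.0
```

Emit:
arm_command(deltas=[-0.4, 0, 0, -0.01, 0, -0.4, 0, 0, -0.04, 0, -0.4, 0, 0, -0.05, 0, -0.4, 0, 0, -0.05, 0, -0.4, 0, 0, -0.05, 0, -0.4, 0, 0, 0, 0])

```text
time: 17.27
position: [0.6054, -0.1843, 0.2128]
tool_rot: [0.996, -0.094, 0.005, 0.002]
ft_force: [0.8, -0.0, -2.7]
grip_width: 0.0354
grip_force: 45.0
```

Emit:
arm_command(deltas=[-0.4, -0.008, -0.022, 0, 0, -0.4, -0.016, -0.047, 0, 0, -0.4, -0.017, -0.05, 0, 0, -0.4, -0.017, -0.05, 0, 0, -0.4, -0.017, -0.05, 0, 0, -0.4, -0.017, -0.05, 0, 0, -0.4, -0.017, -0.05, 0, 0, -0.4, -0.017, -0.05, 0, 0, -0.4, -0.017, -0.05, 0, 0, -0.4, -0.016, -0.047, 0, 0, -0.4, -0.01, -0.03, 0, 0, -0.4, 0, 0, 0, 0])

```text
time: 18.77
position: [0.5259, 0.3384, 0.2048]
tool_rot: [0.996, -0.092, -0.003, 0.001]
ft_force: [-0.0, -1.3, -2.2]
grip_width: 0.0354
grip_force: 45.0
```

```bash
python3 - <<'E'
from h import *
o=status.get_obs();p=o['position'];print(p,o['q'],o['time'],o['ft_force'])
x,y,z,w=o['tool_rot'];print('tool x',2*x*x-1,2*x*y,o['tool_rot'])
im,d,K,T=snap('wrist','w6.png');P=fcloud(d,K,T);H=P[...,2];xy=P[...,:2]
near=np.linalg.norm(xy-[.5304,.3367],axis=-1)
q=xy[(near<.087)&(near>.07)&(H>.12)&(H<.13)]
X=np.c_[2*q,np.ones(len(q))];s=np.linalg.lstsq(X,(q**2).sum(1),rcond=None)[0];print('bowl',s[:2],len(q))
for a,b in((.1,.11),(.112,.127),(.129,.14)):
  m=(near<.022)&(H>a)&(H<b);print(m.sum(),xy[m].mean(0) if m.any() else '')
n2=np.linalg.norm(xy-p[:2],axis=-1)
m=(n2<.03)&(H>p[2]+.012)&(H<p[2]+.022);print('nut top',m.sum(),xy[m].mean(0),H[m].mean())
E
```

```text
[0.52593644 0.33841173 0.20483509] [3.92982815e-01 5.49745274e-01 1.44545426e+00 7.52120489e-04
 1.15209208e+00 2.14710530e+00] 18.775 [-0.04217606 -1.31233868 -2.22084177]
tool x 0.9831702849337975 -0.18260207824725874 [ 0.99578368 -0.09168762 -0.0026812   0.00102394]
bowl [0.53171401 0.33756861] 4770
914 [0.53373735 0.33664016]
209 [0.53553845 0.33740817]
227 [0.53198344 0.33803838]
nut top 2156 [0.53173906 0.33715713] 0.22188348790453935
```

View pics/w6.png

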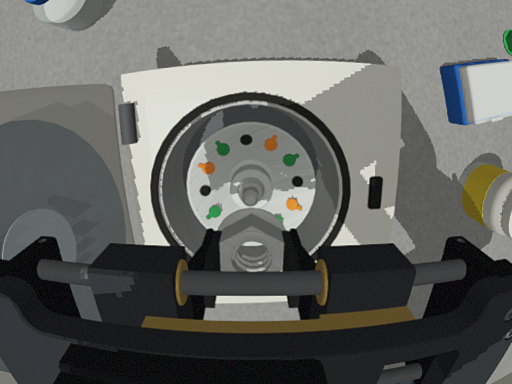

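The view shows the rotor seated in the bowl with the shaft tip at about (250,190) and the nut held at (250,255). I align and go down to just above the tip.

Emit:
arm_command(deltas=[-0.4, 0.0059, 0.0003, 0.02, 0, -0.4, 0, 0, 0.02, 0, -0.4, 0, 0, 0.014, 0, -0.4, 0, 0, 0, 0, -0.4, 0, 0, 0, 0])

```text
time: 19.45
position: [0.5358, 0.3343, 0.1537]
tool_rot: [0.996, -0.094, 0.0, -0.0]
ft_force: [0.4, -1.0, -1.5]
grip_width: 0.0355
grip_force: 45.0
```

Emit:
arm_command(deltas=[-0.4, -0.0046, -0.0019, 0, 0, -0.4, 0, 0, 0.006, 0, -0.4, 0, 0, 0.006, 0, -0.4, 0, 0, 0.004, 0, -0.4, 0, 0, 0, 0])

```text
time: 20.08
position: [0.5308, 0.3372, 0.1369]
tool_rot: [0.996, -0.094, -0.001, 0.0]
ft_force: [-0.9, 0.6, -1.2]
grip_width: 0.0359
grip_force: 45.0
```

Emit:
arm_command(deltas=[-0.4, 0, 0, 0.003, 0, -0.4, 0, 0, 0.003, 0, -0.4, 0, 0, 0.003, 0, -0.4, 0, 0, 0, 0])

```text
time: 20.58
position: [0.5313, 0.3375, 0.1283]
tool_rot: [0.996, -0.094, 0.0, -0.0]
ft_force: [1.0, 1.2, -2.1]
grip_width: 0.0354
grip_force: 45.0
```

Emit:
arm_command(deltas=[-0.4, 0, 0, 0.002, 0, -0.4, 0, 0, 0.002, 0, -0.4, 0, 0, 0, 0])

```text
time: 20.95
position: [0.5312, 0.3374, 0.1244]
tool_rot: [0.996, -0.094, 0.0, -0.0]
ft_force: [1.1, 0.9, -1.7]
grip_width: 0.0358
grip_force: 45.0
```

Emit:
arm_command(deltas=[-0.4, 0, 0, 0.002, 0, -0.4, 0, 0, 0.001, 0, -0.4, 0, 0, 0, 0])

```text
time: 21.32
position: [0.5314, 0.3374, 0.1218]
tool_rot: [0.996, -0.094, 0.0, -0.0]
ft_force: [-0.4, 1.0, -0.8]
grip_width: 0.0358
grip_force: 45.0
```

Emit:
arm_command(deltas=[-0.4, 0, 0, 0.001, 0, -0.4, 0, 0, 0.001, 0, -0.4, 0, 0, 0, 0])

```text
time: 21.7
position: [0.5314, 0.3375, 0.1213]
tool_rot: [0.996, -0.094, 0.001, -0.0]
ft_force: [-1.3, 0.4, 7.8]
grip_width: 0.0357
grip_force: 45.0
```

Contact is at TCP z = 0.1213, so the underside is about 4.7 mm below thread_end, inside the expected 2 to 9 mm. Now I turn anticlockwise (negative roll) while following the climb.

Emit:
arm_command(deltas=[-0.4, 0, 0, -0.0003, -0.15, -0.4, 0, 0, -0.0003, -0.15, -0.4, 0, 0, -0.0003, -0.15, -0.4, 0, 0, 0, 0])

```text
time: 22.2
position: [0.5324, 0.3384, 0.1223]
tool_rot: [0.991, 0.131, 0.002, -0.001]
ft_force: [-0.9, 0.3, 6.5]
grip_width: 0.0353
grip_force: 45.0
```

Emit:
arm_command(deltas=[-0.4, 0, 0, -0.0003, -0.15, -0.4, 0, 0, -0.0003, -0.15, -0.4, 0, 0, -0.0003, -0.15, -0.4, 0, 0, 0, 0])

```text
time: 22.7
position: [0.5323, 0.3389, 0.1232]
tool_rot: [0.937, 0.349, 0.002, -0.001]
ft_force: [-0.2, 2.3, 7.3]
grip_width: 0.0355
grip_force: 45.0
```

Emit:
arm_command(deltas=[-0.4, 0, 0, -0.0003, -0.12, -0.4, 0, 0, -0.0003, -0.12, -0.4, 0, 0, 0, 0])

```text
time: 23.08
position: [0.5322, 0.3384, 0.1231]
tool_rot: [0.889, 0.457, 0.002, -0.0]
ft_force: [0.4, 3.1, 5.0]
grip_width: 0.0355
grip_force: 45.0
```

Emit:
arm_command(deltas=[-0.4, 0, 0, -0.0002, -0.12, -0.4, 0, 0, 0, 0])

```text
time: 23.32
position: [0.5311, 0.3387, 0.1225]
tool_rot: [0.861, 0.509, 0.001, -0.001]
ft_force: [0.5, 5.3, 2.4]
grip_width: 0.0353
grip_force: 45.0
```

Emit:
arm_command(deltas=[-0.4, 0, 0, -0.0002, -0.12, -0.4, 0, 0, 0, 0])

```text
time: 23.58
position: [0.5312, 0.3384, 0.1222]
tool_rot: [0.829, 0.559, 0.001, -0.001]
ft_force: [0.6, 5.1, 0.5]
grip_width: 0.0357
grip_force: 45.0
```

The vertical force is gone at about 1.25 rad, as expected for the end of the thread. I probe downwards for the drop.

Emit:
arm_command(deltas=[-0.4, 0, 0, 0.0015, 0, -0.4, 0, 0, 0.0015, 0, -0.4, 0, 0, 0, 0])

```text
time: 23.95
position: [0.5312, 0.3382, 0.119]
tool_rot: [0.829, 0.559, 0.001, -0.001]
ft_force: [1.0, 6.6, -0.5]
grip_width: 0.036
grip_force: 45.0
```

Emit:
arm_command(deltas=[-0.4, 0, 0, 0.0015, 0, -0.4, 0, 0, 0.001, 0, -0.4, 0, 0, 0, 0])

```text
time: 24.32
position: [0.5313, 0.3382, 0.1178]
tool_rot: [0.829, 0.56, 0.001, -0.0]
ft_force: [-0.8, 5.5, 5.2]
grip_width: 0.0354
grip_force: 45.0
```

It dropped about 6 mm and bottomed at 0.1178. Now I run it down clockwise.

Emit:
arm_command(deltas=[-0.4, 0, 0, 0.0003, 0.15, -0.4, 0, 0, 0.0003, 0.15, -0.4, 0, 0, 0.0003, 0.15, -0.4, 0, 0, 0.0003, 0.15, -0.4, 0, 0, 0, 0])

```text
time: 24.95
position: [0.5313, 0.3381, 0.1164]
tool_rot: [0.957, 0.29, 0.001, -0.001]
ft_force: [-0.5, 4.7, 5.6]
grip_width: 0.0358
grip_force: 45.0
```

Emit:
arm_command(deltas=[-0.4, 0, 0, 0.0003, 0.15, -0.4, 0, 0, 0.0003, 0.15, -0.4, 0, 0, 0.0003, 0.15, -0.4, 0, 0, 0.0003, 0.15, -0.4, 0, 0, 0, 0])

```text
time: 25.58
position: [0.5314, 0.3376, 0.1152]
tool_rot: [1.0, -0.006, 0.0, -0.0]
ft_force: [0.1, 3.2, 4.8]
grip_width: 0.0356
grip_force: 45.0
```

Emit:
arm_command(deltas=[-0.4, 0, 0, 0.0003, 0.15, -0.4, 0, 0, 0.0003, 0.15, -0.4, 0, 0, 0.0003, 0.15, -0.4, 0, 0, 0.0003, 0.15, -0.4, 0, 0, 0, 0])

```text
time: 26.2
position: [0.5311, 0.3372, 0.1139]
tool_rot: [0.954, -0.301, 0.0, 0.0]
ft_force: [-0.4, 3.0, 6.5]
grip_width: 0.0357
grip_force: 45.0
```

```bash
python3 - <<'E'
from h import *
o=status.get_obs();print(o['q'],o['moment'],o['position'],o['ft_force'],o['time'])
E
```

```text
[ 3.88405354e-01  6.65289062e-01  1.51371103e+00 -2.89266221e-04
  9.62702739e-01  2.57111631e+00] [ 0.53509331  0.29538125 -0.00337614] [0.53106261 0.33716158 0.11388595] [-0.4305992   3.04119272  6.49450294] 26.2
```

About 0.4 rad is left, but joint 6 is near its limit. I release, turn back one flat (60 degrees) and grip again.

Emit:
arm_command(deltas=[0.15, 0, 0, -0.001, 0, 0.15, 0, 0, 0, 0, 0.15, 0, 0, 0, 0, 0.15, 0, 0, 0, -0.1745, 0.15, 0, 0, 0, -0.1745, 0.15, 0, 0, 0, -0.1745, 0.15, 0, 0, 0, -0.1745, 0.15, 0, 0, 0, -0.1745, 0.15, 0, 0, 0, -0.1745, 0.15, 0, 0, 0, 0])

```text
time: 27.45
position: [0.5308, 0.337, 0.1138]
tool_rot: [0.976, 0.217, -0.001, 0.0]
ft_force: [-0.1, -0.3, 0.0]
grip_width: 0.0504
grip_force: 0.0
```

Emit:
arm_command(deltas=[-0.4, 0, 0, 0, 0, -0.4, 0, 0, 0, 0, -0.4, 0, 0, 0, 0, -0.4, 0, 0, 0, 0])

```text
time: 27.95
position: [0.531, 0.3375, 0.1142]
tool_rot: [0.976, 0.217, -0.0, -0.0]
ft_force: [0.5, 1.3, -1.3]
grip_width: 0.0358
grip_force: 44.9
```

```bash
python3 - <<'E'
from h import *
o=status.get_obs();print(o['q'],o['moment'],o['position'],o['ft_force'],o['time'])
E
```

```text
[3.88727924e-01 6.65020940e-01 1.51322452e+00 4.35102447e-04
 9.63433625e-01 1.52090384e+00] [0.17242474 0.19037453 0.03023669] [0.53099852 0.33754747 0.11417674] [ 0.48192057  1.34188982 -1.29081462] 27.95
```

Emit:
arm_command(deltas=[-0.4, 0, 0, 0.0004, 0.12, -0.4, 0, 0, 0.0004, 0.12, -0.4, 0, 0, 0, 0])

```text
time: 28.32
position: [0.5316, 0.3375, 0.1138]
tool_rot: [0.995, 0.1, 0.001, -0.0]
ft_force: [1.2, 0.4, 1.6]
grip_width: 0.0354
grip_force: 44.9
```

```bash
python3 -c "
from h import *
o=status.get_obs();print(o['q'][5],o['moment'],o['joint_torque'][5],o['position'],o['ft_force'])"
```

```text
1.759284073030086 [0.03315385 0.12140119 0.03167739] 0.19647590350359678 [0.53163913 0.33749333 0.11383936] [1.20529651 0.41203164 1.59074344]
```

Emit:
arm_command(deltas=[-0.4, 0, 0, 0.0003, 0.1, -0.4, 0, 0, 0, 0])

```text
time: 28.58
position: [0.5319, 0.3376, 0.1138]
tool_rot: [0.999, 0.051, 0.001, -0.0]
ft_force: [0.5, 1.0, 3.3]
grip_width: 0.0358
grip_force: 44.9
```

```bash
python3 -c "
from h import *
o=status.get_obs();print(o['q'][5],o['moment'],o['joint_torque'][5],o['position'],o['ft_force'])"
```

```text
1.8579061879091867 [0.03326115 0.05400199 0.05284148] 0.15485286712646484 [0.53188611 0.33759628 0.11378656] [0.46905284 1.04434508 3.27010665]
```

Emit:
arm_command(deltas=[-0.4, 0, 0, 0.0003, 0.1, -0.4, 0, 0, 0.0002, 0.1, -0.4, 0, 0, 0, 0])

```text
time: 28.95
position: [0.5321, 0.3376, 0.1137]
tool_rot: [0.999, -0.049, 0.001, -0.0]
ft_force: [0.5, 0.4, 5.2]
grip_width: 0.0356
grip_force: 44.9
```

```bash
python3 -c "
from h import *
o=status.get_obs();print(o['q'][5],o['moment'],o['joint_torque'][5],o['position'],o['ft_force'])
im,d,K,T=snap('wrist');P=fcloud(d,K,T);H=P[...,2];r=np.linalg.norm(P[...,:2]-[.531,.3373],axis=-1)
cv2.imwrite('pics/w7.png',cv2.resize(im[170:310,150:350],(800,560),interpolation=2)[:,:,::-1])
m=(r>.012)&(r<.017)&(H>.12)&(H<.14);print('nut top z',m.sum(),np.median(H[m]))
m=(r<.004);print('tip',np.median(H[m]))
m=(r>.058)&(r<.061)&(H>.08)&(H<.11);print('rim',np.median(H[m]),H[m].std())
"
```

```text
2.0580129363051376 [-0.05071505  0.10065169 -0.0249421 ] 0.12387644033879042 [0.53209684 0.33761812 0.11373333] [0.49128925 0.39560068 5.23573174]
nut top z 877 0.1315281415785191
tip 0.1344324469460766
rim 0.09627395149708279 0.0025632251651620487
```

View pics/w7.png

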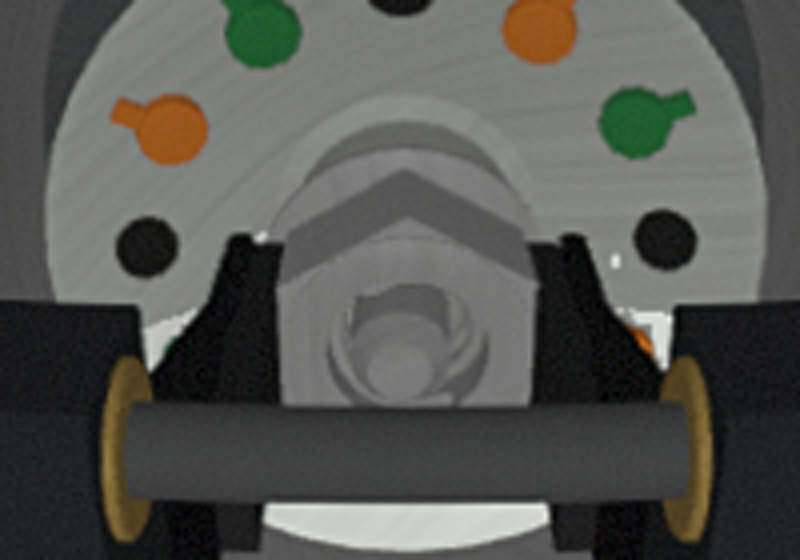

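The nut top measures about 0.130 m once corrected by the known tip height, so the underside is on the hub at 0.105 m. Another 0.3 rad gave no descent while the downward force rose, so the flange is resting. I release and rise.

Emit:
arm_command(deltas=[0.15, 0, 0, -0.001, 0, 0.15, 0, 0, 0, 0, 0.15, 0, 0, 0, 0, 0.15, 0, 0, -0.01, 0, 0.15, 0, 0, -0.03, 0, 0.15, 0, 0, -0.05, 0, 0.15, 0, 0, 0, 0, 0.15, 0, 0, 0, 0])

```text
time: 30.0
position: [0.5307, 0.3372, 0.2038]
tool_rot: [0.999, -0.051, -0.0, 0.0]
ft_force: [-1.0, -1.2, -0.8]
grip_width: 0.05
grip_force: 0.0
```

```bash
python3 -c "
from h import *
o=status.get_obs();print(o['position'],o['ft_force'],o['time'])
im,d,K,T=snap('wrist');P=fcloud(d,K,T);H=P[...,2];r=np.linalg.norm(P[...,:2]-[.532,.3373],axis=-1)
cv2.imwrite('pics/w8.png',im[:,:,::-1])
m=(r>.011)&(r<.017)&(H>.12)&(H<.145);print('nut top z',m.sum(),np.median(H[m]))
A=np.c_[P[m][:,:2],np.ones(m.sum())];print('tilt',np.linalg.lstsq(A,H[m],rcond=None)[0][:2])
m=(r<.003);print('tip',np.median(H[m]))
m=(r>.018)&(r<.022)&(H>.1)&(H<.118);print('flange',m.sum(),np.median(H[m]))
a=np.abs(P[...,2]-.125)<.006;m=a&(r>.085)&(r<.1);print('deck',np.median(H[m]))
m=(r>.05)&(r<.06)&(H>.085)&(H<.105);A=np.c_[P[m][:,:2],np.ones(m.sum())];print('rotor tilt',np.linalg.lstsq(A,H[m],rcond=None)[0][:2])
"
```

```text
[0.5307107  0.33715717 0.20384365] [-0.96127198 -1.17189345 -0.81917496] 30.0
nut top z 742 0.13098367031939434
tilt [0.03058383 0.00564799]
tip 0.13440216302172886
flange 332 0.11033265804893609
deck 0.12657748017306397
rotor tilt [ 0.01083403 -0.00389394]
```

View pics/w8.png

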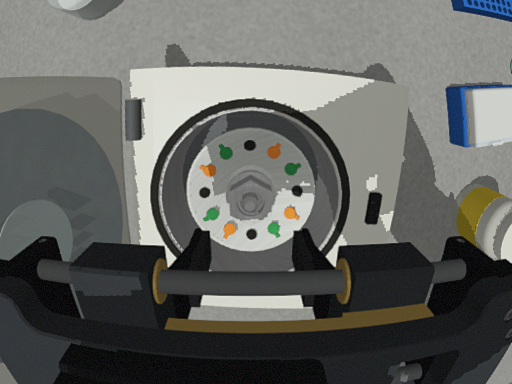

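The last view shows the nut on the hub at (250,200). With the 1.5 mm depth bias taken off, the flange top is at about 0.109 m (0.1095 m expected when seated), and the rotor is level in the bowl with the gripper clear. I hand in.

```bash
python3 -c "
from rig import order
print(order.hand_in())"
```

```text
the job is handed in; nothing more can be done
None
```

The rotor is fitted level, and the nut was turned back until it dropped in, then run down onto the hub; I handed the job in at about 30 s with the gripper clear and no bystander touched as far as I saw.

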